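# Fit the amber filter and light the examination lamp

## Robot

A 7-joint arm with a two-finger parallel gripper is mounted at the origin on the work surface. World frame = base frame: x ahead of the robot, y to its left, z up, the work surface at z = 0. Lengths are in m, angles in rad, forces in N, time in s.
With the tool pointing down it reaches from about 0.425 to 1.025 m from the base axis. Payload 9.4 kg.
Tool frame: the origin (TCP) lies at the very end of the fingers, on their centre line; the grasp point (between the pads) lies 19 mm behind it; z points along the fingers, y is the line along which they close (so a half turn about z gives the same grasp; the last joint's range is limited). The gripper opens to 85 mm and grips with 20 to 120 N. Pads are 22 mm wide; open, the fingers measure 114 mm over their backs; the gripper's body (76 mm by 85 mm) begins 54 mm behind the grasp point. The pads swing forward as they close: fully open they stand 13 mm farther back than shut.
Start: joints at [1.155, 0.599, -0.003, 1.599, 0.002, 0.943, -0.08], TCP at [0.241, -0.684, 0.231] pointing down, gripper open.
Joint ranges: [-2.57, 2.57], [-0.35, 1.97], [-1.29, 1.29], [0.11, 2.56], [-1.05, 4.19], [0.11, 1.86], [-2.63, 2.63]. Speed limits (rad/s): [2.22, 2.22, 3.01, 3.01, 3.14, 3.14, 3.14].

## Interface

Orientations are given as a unit quaternion [w, x, y, z].
In Python, from bench import env gives the robot as it stands. The module is installed in compiled form; this text tells all that it offers.
- The arm moves only by the tool jog_arm, never from a script. Its argument "rows" is a list of rows, each a list of 5 numbers: the opening, from 0 (shut) to 1 (fully open), then the shift along the tool's x, y, z in m, then the turn about the tool's z in degrees. In form: [[jaw, dx, dy, dz, spin], ...]. A call has 1 to 5 rows; each row is the pose to reach, as a shift and turn from the pose commanded when the call began, along the tool's axes at that moment; what a row does not reach only later rows make up. A row lasts 1/10 s, in which the tool goes at most 50 mm and 8.59 degrees, less where a joint would pass 70% of its speed; a pose out of reach is approached as far as the arm can. A call with a gripper value outside its range is refused whole. The fingers move at their own pace and stop on an object; "newtons" is the grip in N (left out, the last holds). Time passes only in rows, so rows that repeat a pose let the fingers close. It gives the time, the measured TCP pose, the force, the opening and the grip force at its end, in the units of the state.
- env.read_state(): the state, without advancing time (a new reading comes with each control period).
- env.get_image(name): name is "side" or "top"; returns a dict with "pixels" (400x640x3 uint8, red, green, blue), "z_map" (400x640 float32, m along the optical axis (not along the pixel's ray), 0 where there is no reading), "fx", "fy", "cx", "cy" (pixels), "pose" (4x4, takes a point from camera to world coordinates). Camera axes: x right, y up, looking along -z (the intrinsics and any distortion apply to the point x, -y, -z); pixel columns grow to the right and rows downward; lengths in m; the calibration is good to about 2 mm. A picture is of the moment at which its call begins.
- env.close_job(): hands the job in; it is judged then, once.
The state is a dict: "time": time; "qpos": joint angles; "joint_vel": joint speeds; "joint_efforts": joint torques, N m; "ee_pos": TCP position; "ee_rot": TCP orientation; "force": force on the tool from outside, world axes, zero at the start; "wrist_torque": the same for the moment, N m; "grip_width": finger opening in m; "grasp_force": force on a finger pad.
Only numpy, scipy, OpenCV 4.12 (cv2) and the standard library are available. Lean on these libraries where they do the work, as an engineer would, in place of code of your own. Each camera call takes 0.05 s, during which the arm holds its last target. There are 200 camera calls.

## Task

The examination lamp must never burn bare: first move the amber filter from its stand into the slot on top of the lamp head, press it gently fully home (it is glass) and let go of it. Then push the red lever on the power unit from off to the middle warm-up click, leave it resting there untouched for about two seconds, and push it on to the last click (on). Leave the lamp's aim, the other filters, the exhibit jar and everything else where they are.

Things in the scene. Friction and masses are not known exactly. Their poses are not given: they have to be found in the camera images.
- amber_grip (a point): Grip centre of the loose amber (orange) filter, 80 mm above its lower edge, 20 below its top; z up. Upright plate 6 thick (its x), 70 wide (y), 60 tall, lowest 6 mm only 4 thick and 66 wide; on it a black grip block 12 thick (x), 24 wide (y), 40 tall. 50 to 100 g. It starts in one groove of the black stand.
- red_grip (a point): The same point of the red filter, same shape; it stays in the stand.
- blue_grip (a point): The same point of the blue filter, same shape; it stays in the stand.
- slot_mouth (a point): Centre of the mouth of the filter slot in the grey lamp head. z points out along the slot's depth, 15 to 30 degrees from vertical, leaning towards the robot; x across the 9 mm gap, to the lamp's rear; y along its 76 mm width. Slot 50 deep with a firm floor; yellow lips flare outward up to 8 mm above the mouth.
- slot_home (a point): Where the filter's grip centre lies when the filter is fully home: 30 mm beyond slot_mouth along z. Axes as slot_mouth; the filter's x, y, z then lie along them (x either way round). A sprung steel ball in the rear wall, 24 mm below the mouth, rubs on the plate: it will not drop in, it must be pushed with some 5 to 15 N. 
- lever_bar (a point): Centre of the red cross bar at the end of the lever on the white power unit (170 x 130 x 75 tall). The bar is 16 in diameter, 60 long along its y, and 85 from the pivot. Marks beside the hinge: black off (end nearer the bar at the start), yellow warm-up, green on.
- lever_pivot (a point): Centre of the lever's hinge, 90 mm above the desk, 15 above the top of the white power unit, between two black cheeks (tops 98 above the desk). Axes of the unit: z up, y along the hinge, x the way the lever is thrown from off to on.
- lever (a joint): Lever angle, rad: 0 off (leaning 0.6 towards the unit's -x), 0.6 warm-up (upright), 1.2 on (leaning 0.6 towards +x). It clicks into each and springs on by itself once past about 0.4 and 1.0. A push of some 5 to 10 N at the bar moves it; a fast push may run through a click.
- head (a joint): Tilt of the lamp head, rad: 0 with the slot vertical, growing as its top leans towards the robot. A stiff friction hinge; it is to be left as it is.
- seat: Firm rubber floor strip of the filter slot (gives 2 mm at 14 N, then hard), 92 x 17 mm; origin at the middle of its upper face, 50 mm below slot_mouth along z, axes as slot_mouth. The glass must stop on it gently, with under 30 N.
- stand: Black filter stand fixed to the desk, 215 x 100 mm, 32 tall; origin under its centre. Three grooves across its x, 62 mm apart, 9 wide, 22 deep (floor 10 mm above the desk), the middle one at the origin; the filters' axes lie along the stand's.
- lamp: Dark steel lamp foot, fixed, 190 x 190 x 18 mm, with two yoke arms at y = -66 and +66 mm, 165 tall, that carry the grey head (98 wide) between them; origin on the desk. The lamp shines along -x, towards the robot.
- tray: White tray with an exhibit in it, fixed to the desk in front of the lamp, 100 x 130 x 25 tall; origin at the centre of its underside.
- jar: Loose exhibit jar, 56 in diameter, 85 tall, near the work; origin at the centre of its underside.
Not all that is in view belongs to the job. Leave any green or turquoise look-alike of the part that bears amber_grip alone.

How it is judged:
By the outcome, as a careful person would: the job done as asked, in the order asked, and still so for the second after the job is handed in, with the robot touching nothing.
It also fails if it takes over 64 s, if anything falls off the work surface, if the arm or the gripper's body presses on something with over 40 N, if the wrist force passes 120 N, or if a joint passes its speed limit or range.

## Working session

There is one attempt and no reset: what is moved stays moved. The work goes in short steps, Python scripts to look and compute and a tool call to move; the robot and the scene stay as the last step left them, time stands still between calls to the robot, and variables do not carry over. Pictures are saved under pics/ and viewed, at most 10 in all, crops included, and the job is handed in when it is done.

Besides the shell and the picture viewer there is one more tool, called after "Request:" by a JSON object that holds its "name" and its "arguments". jog_arm: Moves the arm, as the interface text tells. Its arguments: {"type":"object","properties":{"rows":{"type":"array"},"newtons":{"type":"number"}},"required":["rows"]}

```bash
mkdir -p pics; cat > h.py <<'E'
import numpy as np, cv2
from bench import env
from scipy.spatial.transform import Rotation as R
def pts(im):
    z=im["z_map"]; v,u=np.mgrid[0:z.shape[0],0:z.shape[1]]
    p=np.stack([(u-im["cx"])/im["fx"]*z,-(v-im["cy"])/im["fy"]*z,-z],-1)
    P=np.array(im["pose"]); return p@P[:3,:3].T+P[:3,3]
def save(im,n): cv2.imwrite("pics/"+n,im["pixels"][...,::-1])
E
python3 - <<'E'
from h import *
for n in("side","top"):
    im=env.get_image(n); save(im,n+"0.png"); print(n,im["fx"],im["cx"],im["cy"],np.round(im["pose"],3).tolist(), [k for k in im])
    np.savez("pics/"+n+"0.npz",**{k:im[k] for k in im})
print(env.read_state())
E
```

```text
side 467.97605469111113 334.58576549666657 195.9294214015446 [[-0.969, 0.149, -0.199, 0.324], [-0.247, -0.498, 0.831, 1.019], [0.025, 0.854, 0.519, 0.748], [0.0, 0.0, 0.0, 1.0]] ['pixels', 'z_map', 'fx', 'fy', 'cx', 'cy', 'pose']
top 418.37761967511017 316.32656733354924 208.6920177127987 [[0.021, 0.993, -0.114, 0.408], [-1.0, 0.02, -0.008, 0.04], [-0.006, 0.114, 0.993, 1.376], [0.0, 0.0, 0.0, 1.0]] ['pixels', 'z_map', 'fx', 'fy', 'cx', 'cy', 'pose']
{'time': 0.1, 'qpos': array([ 1.15532543,  0.60007215, -0.00250208,  1.60005857,  0.00182481,
        0.94288144, -0.07978817]), 'joint_vel': array([-0.00131189, -0.00028461,  0.00078932, -0.00149672, -0.000798  ,
       -0.00043691, -0.00068719]), 'joint_efforts': array([ 6.89884197e-03, -7.77975798e+01,  1.57015767e+00, -2.58622062e+01,
        1.25909605e-02,  5.41817484e-03, -4.47287732e-05]), 'ee_pos': array([ 0.24075583, -0.68341272,  0.23048128]), 'ee_rot': array([-6.79091476e-04,  9.85684019e-01,  1.68601638e-01, -2.04955032e-04]), 'force': array([-0.12956371, -0.47600816, -0.4565141 ]), 'wrist_torque': array([ 0.0512393 ,  0.03046283, -0.00540173]), 'grasp_force': 0.0, 'grip_width': 0.08569194887399433}
```

View pics/side0.png

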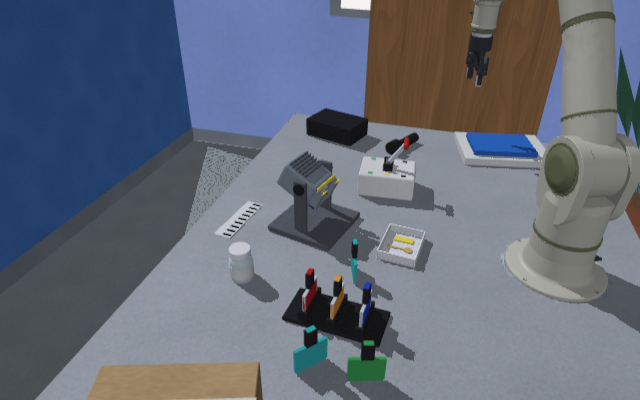

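View pics/top0.png

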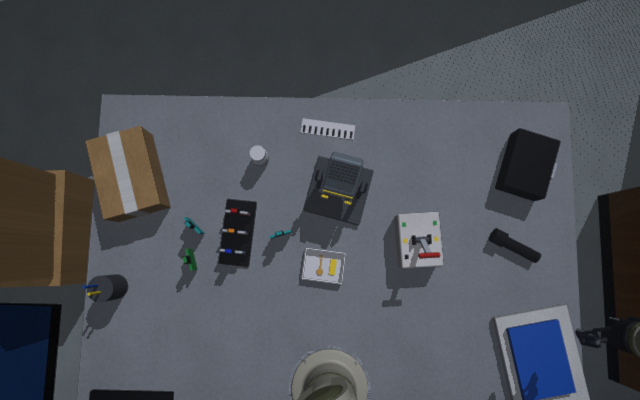

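The side view shows the stand with red (310,290), amber (338,300) and blue (367,305) filters, the lamp at (315,195), the lever bar at (407,143) and cyan and green decoys. In the top view the stand is at (238,233), the lamp at (340,190), the lever bar at (428,255), the tray at (323,266) and the jar at (258,155).

```bash
cat > m.py <<'E'
from h import *
for n in("side","top"):
    im=dict(np.load(f"pics/{n}0.npz")); W=pts(im); hsv=cv2.cvtColor(im["pixels"],cv2.COLOR_RGB2HSV); H,S,V=[hsv[...,i].astype(int) for i in range(3)]
    z=W[...,2]; ok=im["z_map"]>0
    def rep(name,m):
        m=(m&ok).astype(np.uint8); k,l,st,c=cv2.connectedComponentsWithStats(m,connectivity=8)
        for i in range(1,k):
            if st[i,4]<6: continue
            p=W[l==i]; r=cv2.minAreaRect(p[:,:2].astype(np.float32))
            print(n,name,"px",c[i].round(),st[i,4],"mean",p.mean(0).round(3),"z",p[:,2].min().round(3),p[:,2].max().round(3),"rect",np.round(r[0],3),np.round(r[1],3),round(r[2],1))
    sat=(S>140)&(V>60)
    rep("red",sat&((H<6)|(H>174))&(z>0.02))
    rep("orange",sat&(H>=8)&(H<20)&(z>0.02)&(W[...,1]<.5))
    rep("yellow",sat&(H>=21)&(H<34)&(z>0.02))
    rep("blue",sat&(H>105)&(H<130)&(z>0.02)&(W[...,1]>0)&(W[...,0]<1))
    rep("unit",(S<40)&(V>150)&(abs(z-.075)<.008)&(W[...,1]<0))
    rep("stand",(V<70)&(abs(z-.032)<.008)&(W[...,1]>.1))
    rep("foot",(V<110)&(abs(z-.018)<.008)&(abs(W[...,1])<.2))
    rep("green",sat&(H>45)&(H<85)&(z>0.05)&(W[...,1]<0))
    rep("cheek",(V<70)&(z>0.085)&(W[...,1]<-.1)&(W[...,1]>-.4)&(W[...,0]>.4)&(W[...,0]<.8))
E
python3 m.py
python3 - <<'E'
from h import *
o=[]
for n,(a,b,c,d) in (("side",(270,110,430,250)),("top",(290,140,450,280))):
    im=dict(np.load(f"pics/{n}0.npz")); o.append(cv2.resize(im["pixels"][b:d,a:c,::-1],None,fx=2.5*1.0,fy=2.5,interpolation=cv2.INTER_CUBIC))
cv2.imwrite("pics/c.png",np.hstack([x[:,:] for x in o]))
E
```

```text
side red px [406. 143.] 59 mean [ 0.419 -0.278  0.162] z 0.03 0.171 rect [ 0.429 -0.422] [0.015 0.361] 3.8
side red px [309. 272.] 30 mean [0.543 0.306 0.111] z 0.109 0.114 rect [0.544 0.307] [0.01  0.019] 0.0
side red px [311. 295.] 130 mean [0.541 0.304 0.046] z 0.027 0.067 rect [0.541 0.302] [0.057 0.004] 85.1
side red px [303. 306.] 8 mean [0.548 0.337 0.041] z 0.033 0.05 rect [0.547 0.338] [0.002 0.003] 53.1
side orange px [338. 278.] 32 mean [0.481 0.311 0.111] z 0.108 0.114 rect [0.482 0.31 ] [0.021 0.009] 85.6
side orange px [338. 302.] 111 mean [0.48  0.309 0.045] z 0.027 0.064 rect [0.479 0.31 ] [0.057 0.004] 85.3
side orange px [331. 312.] 23 mean [0.485 0.343 0.049] z 0.031 0.067 rect [0.485 0.344] [0.004 0.008] 55.8
side yellow px [325. 183.] 69 mean [ 0.595 -0.007  0.143] z 0.135 0.15 rect [ 0.595 -0.008] [0.091 0.005] 75.3
side yellow px [337. 181.] 7 mean [ 0.571 -0.038  0.135] z 0.129 0.138 rect [ 0.571 -0.039] [0.012 0.003] 85.7
side yellow px [324. 192.] 10 mean [0.591 0.014 0.126] z 0.089 0.139 rect [ 0.595 -0.01 ] [0.007 0.091] 7.8
side blue px [367. 286.] 42 mea
[... 3534 characters left out ...]
3  0.018] z 0.01 0.026 rect [ 0.629 -0.02 ] [0.19 0.19] 76.0
top foot px [327. 363.] 7 mean [0.08  0.008 0.024] z 0.022 0.026 rect [0.08  0.008] [0.001 0.019] 1.6
top foot px [305. 382.] 99 mean [0.02  0.076 0.018] z 0.011 0.026 rect [0.022 0.074] [0.019 0.125] 60.9
top foot px [293. 394.] 6 mean [-0.018  0.112  0.011] z 0.01 0.013 rect [-0.017  0.112] [0.015 0.002] 13.7
top green px [404. 224.] 6 mean [ 0.515 -0.221  0.078] z 0.076 0.08 rect [ 0.515 -0.221] [0.004 0.007] 86.0
top cheek px [429. 239.] 31 mean [ 0.47  -0.294  0.097] z 0.088 0.104 rect [ 0.47  -0.291] [0.013 0.024] 84.6
top cheek px [415. 240.] 42 mean [ 0.465 -0.252  0.097] z 0.086 0.107 rect [ 0.466 -0.255] [0.025 0.02 ] 2.0
```

View pics/c.png

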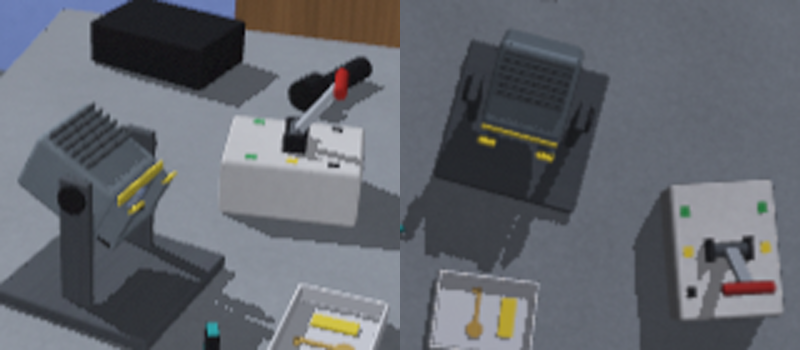

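The crop shows the rear lip as one long yellow bar, the front lip as two short pieces at the ends, and the lever bar leaning toward the robot. Next I'll find the head tilt from its profile in the lamp frame.

```bash
cat > prof.py <<'E'
from h import *
a=np.radians(-14); c=np.array([.6275,-.018]); sc=4000
o=np.zeros((600,800,3),np.uint8)
for n in("side","top"):
    im=dict(np.load(f"pics/{n}0.npz")); W=pts(im).reshape(-1,3); C=im["pixels"].reshape(-1,3)
    d=W[:,:2]-c; x=d@[np.cos(a),np.sin(a)]; y=d@[-np.sin(a),np.cos(a)]; z=W[:,2]
    m=(abs(y)<46)&(abs(y)<.046)&(abs(x)<.1)&(z>.06)&(z<.24)
    for X,Z,q in zip(x[m],z[m],C[m]):
        col=(0,255,255) if q[0]>150 and q[2]<90 else ((255,120,0) if n=="side" else (0,200,0))
        cv2.circle(o,(int(400+sc*X),int(560-3500*0-sc*(Z-.08))),2,col,-1)
    hs=cv2.cvtColor(im["pixels"],cv2.COLOR_RGB2HSV).reshape(-1,3)
    k=m&(hs[:,1]>140)&(hs[:,0]>20)&(hs[:,0]<35)
    print(n,np.c_[x,y,z][k].round(3)[::4].tolist())
for i in range(-100,101,20): cv2.line(o,(400+4*i,0),(400+4*i,600),(50,50,50),1)
for i in range(80,240,20): cv2.line(o,(0,560-4*(i-80)),(800,560-4*(i-80)),(50,50,50),1)
cv2.imwrite("pics/prof.png",o)
E
python3 prof.py
```

```text
side [[-0.035, -0.044, 0.144], [-0.035, -0.043, 0.141], [-0.037, -0.034, 0.143], [-0.035, -0.032, 0.141], [-0.034, -0.023, 0.142], [-0.035, -0.009, 0.145], [-0.049, -0.034, 0.137], [-0.035, -0.011, 0.142], [-0.049, -0.04, 0.132], [-0.035, -0.005, 0.142], [-0.032, 0.011, 0.145], [-0.034, -0.006, 0.138], [-0.033, 0.002, 0.138], [-0.035, 0.016, 0.143], [-0.034, 0.021, 0.142], [-0.035, 0.027, 0.142], [-0.036, 0.039, 0.146], [-0.035, 0.042, 0.144], [-0.034, 0.035, 0.137], [-0.015, -0.042, 0.089], [-0.05, 0.043, 0.137], [-0.049, 0.042, 0.134]]
top [[-0.033, 0.043, 0.144], [-0.033, 0.036, 0.139], [-0.031, 0.025, 0.144], [-0.034, 0.024, 0.145], [-0.031, 0.012, 0.149], [-0.032, 0.009, 0.141], [-0.043, 0.043, 0.132], [-0.031, -0.006, 0.141], [-0.046, 0.039, 0.135], [-0.033, -0.01, 0.139], [-0.031, -0.021, 0.148], [-0.048, 0.035, 0.136], [-0.033, -0.02, 0.133], [-0.032, -0.031, 0.147], [-0.049, 0.029, 0.133], [-0.034, -0.037, 0.15], [-0.033, -0.044, 0.139], [-0.043, -0.038, 0.133], [-0.047, -0.038, 0.137], [-0.05, -0.037, 0.131], [-0.051, -0.046, 0.137]]
```

View pics/prof.png

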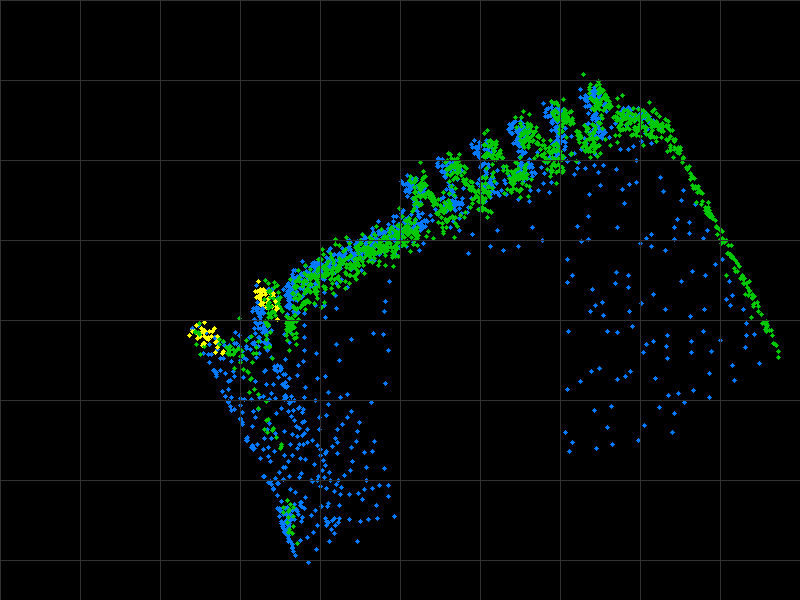

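Profile is clear; the tilt is about 25°. I'll fit it numerically and locate the slot in the tilted frame.

```bash
cat > fit.py <<'E'
from h import *
a=np.radians(-14); c=np.array([.6275,-.018]); 
D=[]
for n in("side","top"):
    Z=[];P=[]
    for i in range(5):
        im=env.get_image(n); Z.append(im["z_map"]);P.append(im["pixels"])
    im["z_map"]=np.median(Z,0).astype(np.float32); im["pixels"]=np.median(P,0).astype(np.uint8)
    np.savez(f"pics/{n}0.npz",**im)
    W=pts(im).reshape(-1,3); hs=cv2.cvtColor(im["pixels"],cv2.COLOR_RGB2HSV).reshape(-1,3)
    d=W[:,:2]-c; x=d@[np.cos(a),np.sin(a)]; y=d@[-np.sin(a),np.cos(a)]; z=W[:,2]
    yel=(hs[:,1]>120)&(hs[:,0]>18)&(hs[:,0]<36)
    m=(abs(y)<.047)&(abs(x)<.1)&(z>.06)&(z<.24); D.append(np.c_[x,y,z,yel][m])
def line(p,lab):
    q=p[:,[0,2]].astype(np.float32); vx,vy,x0,y0=cv2.fitLine(q,cv2.DIST_HUBER,0,.01,.01).ravel(); print(lab,len(q),np.degrees(np.arctan2(vy,vx)).round(2))
for n,d in zip(("side","top"),D):
    x,z=d[:,0],d[:,2]
    line(d[(x>-.024)&(x<.001)&(abs(z-(.150+.45*(x+.024)))<.006)],n+" top")
    line(d[(x>.07)&(abs(z-(.160-2.0*(x-.080)))<.012)],n+" back")
    line(d[(x<-.025)&(z<.122)&(abs(x+.045-(.122-z)*.47)<.003)],n+" front")
t=np.radians(24.5)
o=np.zeros((600,800,3),np.uint8)
for n,d in zip(("side","top"),D):
    X=d[:,0]*np.cos(t)+d[:,2]*np.sin(t); Z=-d[:,0]*np.sin(t)+d[:,2]*np.cos(t)
    for lab,s in (("rear",X>.022),("front",X<.022)):
        k=(d[:,3]>0)&s&(Z>.125); print(n,lab,k.sum(),"X",np.percentile(X[k],[5,50,95]).round(4),"Z",np.percentile(Z[k],[5,50,95]).round(4),"y",d[k,1].min(),d[k,1].max())
    for u,v,q in zip(X,Z,d[:,3]):
        cv2.circle(o,(int(400+12000*(u-.025)),int(300-12000*(v-.13))),2,(0,255,255) if q else ((255,120,0) if n=="side" else (0,200,0)),-1)
for i in range(-30,31,5): cv2.line(o,(400+12*i,0),(400+12*i,600),(50,50,50),1); cv2.line(o,(0,300+12*i),(800,300+12*i),(50,50,50),1)
cv2.imwrite("pics/tilt.png",o)
E
python3 fit.py; python3 m.py | grep -E "red|orange|unit|cheek|foot|yellow|top stand px \[2|green"|cut -c1-400
```

```text
side top 255 27.0
side back 15 -63.81
side front 77 -66.1
top top 285 27.68
top back 123 -63.22
top front 14 -71.94
side rear 78 X [0.0254 0.0279 0.031 ] Z [0.1373 0.1437 0.1484] y -0.04512356953845664 0.045598457855877184
side front 19 X [0.0096 0.0107 0.0136] Z [0.137  0.1452 0.1471] y -0.043062232434080354 0.04458544264779159
top rear 53 X [0.0262 0.031  0.033 ] Z [0.1371 0.1446 0.147 ] y -0.04669806821759118 0.04374745241662648
top front 37 X [0.0099 0.0138 0.0162] Z [0.137  0.1426 0.1458] y -0.04581444676827034 0.044102997645190704
side red px [406. 143.] 59 mean [ 0.419 -0.277  0.162] z 0.029 0.17 rect [ 0.429 -0.422] [0.015 0.355] 3.8
side red px [309. 272.] 30 mean [0.543 0.307 0.112] z 0.109 0.113 rect [0.543 0.305] [0.018 0.009] 78.6
side red px [311. 295.] 130 mean [0.541 0.304 0.046] z 0.029 0.065 rect [0.54  0.303] [0.055 0.003] 85.8
side red px [303. 306.] 8 mean [0.548 0.337 0.041] z 0.032 0.051 rect [0.548 0.337] [0.001 0.004] 49.0
side orange px [338. 278.] 32 mean [0.481 0.311 0.111] z 0.109 0.113 rect [0.482 0.309] [0.019 0.009] 84.7
side orange px [338. 302.] 111 
[... 2711 characters left out ...]
05 0.031] z 0.025 0.036 rect [0.422 0.312] [0.085 0.019] 85.2
top foot px [336. 197.] 1872 mean [ 0.603 -0.013  0.018] z 0.01 0.024 rect [ 0.63 -0.02] [0.19  0.191] 76.0
top foot px [304. 362.] 6 mean [0.079 0.079 0.011] z 0.01 0.012 rect [0.078 0.08 ] [0.006 0.006] 1.4
top foot px [305. 382.] 97 mean [0.02  0.076 0.018] z 0.01 0.026 rect [0.022 0.074] [0.019 0.126] 61.4
top green px [404. 224.] 6 mean [ 0.515 -0.221  0.076] z 0.073 0.078 rect [ 0.515 -0.221] [0.003 0.007] 83.1
top cheek px [429. 239.] 31 mean [ 0.47  -0.294  0.097] z 0.086 0.102 rect [ 0.469 -0.291] [0.024 0.014] 0.0
top cheek px [415. 240.] 42 mean [ 0.465 -0.252  0.097] z 0.087 0.101 rect [ 0.466 -0.256] [0.025 0.021] 2.7
```

View pics/tilt.png

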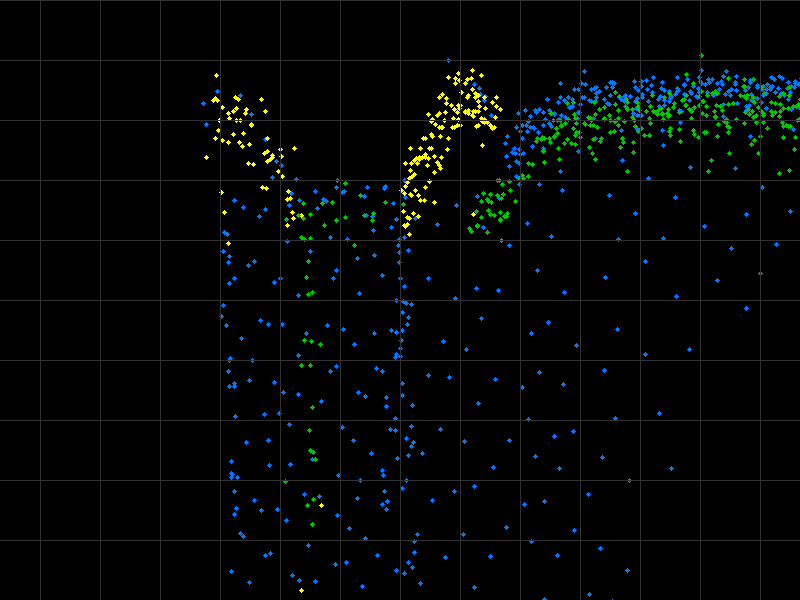

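The profile gives: tilt about 26.8°, lamp yaw −14°, slot mouth near (0.590, −0.009, 0.135), slot gap between X = 0.017 and 0.0255. The tool can only shift and spin, so it stays vertical. I'll pinch the block across its y faces and lever the filter over in its groove to the slot's tilt.

```bash
cat > go.py <<'E'
import sys
from h import *
s=env.read_state(); q=s["ee_rot"]; M=R.from_quat([q[1],q[2],q[3],q[0]]).as_matrix(); p=s["ee_pos"]
yaw=np.degrees(np.arctan2(M[1,0],M[0,0]))
print("t",round(s["time"],2),"p",p.round(4),"yaw",yaw.round(2),"zt",M[:,2].round(3),"F",s["force"].round(1),"w",round(s["grip_width"],4),"gf",round(s["grasp_force"],1))
for a in sys.argv[1:]:
    v=[float(k) for k in a.split(",")]
    print(a,"->",((np.array(v[:3])-p)@M).round(4),"spin",round(yaw-v[3],1))
E
python3 go.py .5,-.48,.29,10 .55,-.3,.29,-5 .56,0,.29,-5 .482,.3095,.29,-5
```

```text
t 0.6 p [ 0.241  -0.6838  0.2313] yaw 19.42 zt [-0. -0. -1.] F [-0.9  0.7  0.7] w 0.0853 gf 0.0
.5,-.48,.29,10 -> [ 0.3121 -0.1061 -0.0587] spin 9.4
.55,-.3,.29,-5 -> [ 0.419  -0.2592 -0.0587] spin 24.4
.56,0,.29,-5 -> [ 0.5282 -0.5389 -0.0587] spin 24.4
.482,.3095,.29,-5 -> [ 0.5575 -0.8567 -0.0588] spin 24.4
```

Request:
{"name": "jog_arm", "arguments": {"rows": [[1,0.05,-0.03,-0.03,8],[1,0.09,-0.06,-0.06,16],[1,0.13,-0.09,-0.06,24.4],[1,0.17,-0.12,-0.06,24.4],[1,0.21,-0.145,-0.06,24.4]], "newtons": 25}}

```text
time: 1.1
ee_pos: [0.3805, -0.4904, 0.2919]
ee_rot: [0.001, 0.999, -0.044, 0.0]
force: [0.2, -0.4, 0.3]
grip_width: 0.0856
grasp_force: 0.0
```

```bash
python3 go.py .55,-.3,.29,-5 .56,0,.29,-5 .482,.3095,.29,-5
```

```text
t 1.1 p [ 0.3805 -0.4904  0.2919] yaw -5.02 zt [ 0.001 -0.001 -1.   ] F [ 0.2 -0.4  0.3] w 0.0856 gf 0.0
.55,-.3,.29,-5 -> [ 0.1522 -0.2045  0.0018] spin -0.0
.56,0,.29,-5 -> [ 0.1359 -0.5042  0.0015] spin -0.0
.482,.3095,.29,-5 -> [ 0.0311 -0.8057  0.0011] spin -0.0
```

Request:
{"name": "jog_arm", "arguments": {"rows": [[1,0.03,-0.04,0,0],[1,0.06,-0.08,0,0],[1,0.09,-0.12,0,0],[1,0.11,-0.165,0,0],[1,0.12,-0.21,0,0]]}}

```text
time: 1.6
ee_pos: [0.5195, -0.291, 0.291]
ee_rot: [0.0, 0.999, -0.043, 0.001]
force: [0.1, 0.4, -0.6]
grip_width: 0.0851
grasp_force: 0.0
```

Request:
{"name": "jog_arm", "arguments": {"rows": [[1,0.01,-0.05,0,0],[1,0.01,-0.1,0,0],[1,0.0,-0.15,0,0],[1,-0.01,-0.2,0,0],[1,-0.02,-0.245,0,0]]}}

```text
time: 2.1
ee_pos: [0.5185, -0.0453, 0.2912]
ee_rot: [-0.0, 0.999, -0.043, 0.0]
force: [0.9, 0.7, 0.2]
grip_width: 0.0853
grasp_force: 0.0
```

Request:
{"name": "jog_arm", "arguments": {"rows": [[1,-0.01,-0.05,0,0],[1,-0.02,-0.1,0,0],[1,-0.03,-0.15,0,0],[1,-0.04,-0.2,0,0],[1,-0.045,-0.24,0,0]]}}

```text
time: 2.6
ee_pos: [0.494, 0.1982, 0.2914]
ee_rot: [-0.0, 0.999, -0.043, 0.0]
force: [0.4, 0.2, -0.4]
grip_width: 0.0849
grasp_force: 0.0
```

```bash
python3 go.py .482,.3095,.20,-5 .482,.3095,.075,-5
```

```text
t 2.6 p [0.494  0.1982 0.2914] yaw -4.93 zt [ 0.001  0.001 -1.   ] F [ 0.4  0.2 -0.4] w 0.0849 gf 0.0
.482,.3095,.20,-5 -> [-0.0216 -0.1098  0.0915] spin 0.1
.482,.3095,.075,-5 -> [-0.0217 -0.1097  0.2165] spin 0.1
```

Request:
{"name": "jog_arm", "arguments": {"rows": [[1,-0.01,-0.05,0,0],[1,-0.0217,-0.095,0.02,0],[1,-0.0217,-0.1097,0.065,0],[1,-0.0217,-0.1097,0.11,0],[1,-0.0217,-0.1097,0.14,0]]}}

```text
time: 3.1
ee_pos: [0.4816, 0.3072, 0.1484]
ee_rot: [0.001, 0.999, -0.043, -0.001]
force: [-0.1, -0.5, 0.6]
grip_width: 0.0849
grasp_force: 0.0
```

Request:
{"name": "jog_arm", "arguments": {"rows": [[1,0,0,0.03,0],[1,0,0,0.055,0],[1,0,0,0.072,0],[1,0,0,0.0765,0],[0.6,0,0,0.0765,0]]}}

```text
time: 3.6
ee_pos: [0.4827, 0.3067, 0.0741]
ee_rot: [0.0, 0.999, -0.044, -0.0]
force: [-0.8, -0.5, 0.9]
grip_width: 0.0729
grasp_force: 0.0
```

```bash
python3 go.py .482,.3095,.075,-5; python3 - <<'E'
from h import *
im=env.get_image("side"); save(im,"s1.png"); t=env.get_image("top")
cv2.imwrite("pics/s1c.png",np.hstack([cv2.resize(im["pixels"][230:350,270:400,::-1],None,fx=3,fy=3),cv2.resize(t["pixels"][170:290,170:300,::-1],None,fx=3,fy=3)]))
E
```

```text
t 3.6 p [0.4827 0.3067 0.0741] yaw -4.99 zt [-0.001 -0.001 -1.   ] F [-0.8 -0.5  0.9] w 0.0729 gf 0.0
.482,.3095,.075,-5 -> [-0.0009 -0.0027 -0.0009] spin 0.0
```

View pics/s1c.png

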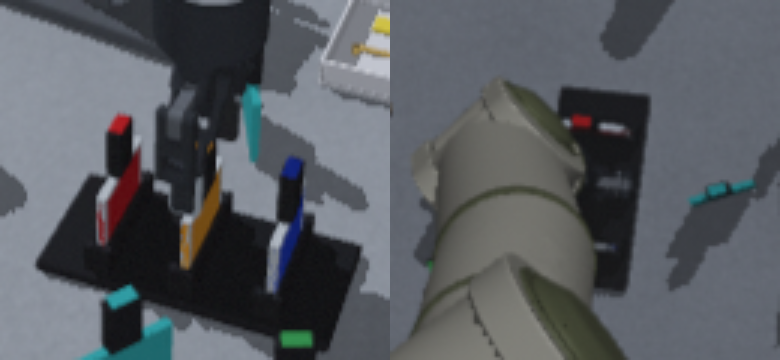

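The fingers straddle the amber block in the side view, at about (190,140) in the crop. I'll centre and close.

Request:
{"name": "jog_arm", "arguments": {"rows": [[0.5,-0.0007,-0.0027,-0.001,0],[0.3,-0.0007,-0.0027,-0.001,0],[0.0,-0.0007,-0.0027,-0.001,0],[0.0,-0.0007,-0.0027,-0.001,0],[0.0,-0.0007,-0.0027,-0.001,0]], "newtons": 30}}

```text
time: 4.2
ee_pos: [0.4828, 0.3101, 0.0763]
ee_rot: [-0.001, 0.999, -0.043, 0.001]
force: [0.5, -0.2, 6.5]
grip_width: 0.0237
grasp_force: 34.1
```

Request:
{"name": "jog_arm", "arguments": {"rows": [[0.0,0,0,0,0],[0.0,0,0,0,0],[0.0,0,0,0,0]]}}

```text
time: 4.5
ee_pos: [0.4828, 0.3101, 0.0763]
ee_rot: [-0.001, 0.999, -0.043, 0.001]
force: [-0.5, 0.2, 7.3]
grip_width: 0.0232
grasp_force: 34.1
```

```bash
python3 go.py .482,.3095,.075,-5
```

```text
t 4.5 p [0.4828 0.3101 0.0763] yaw -4.98 zt [ 0.001  0.001 -1.   ] F [-0.5  0.2  7.3] w 0.0232 gf 34.1
.482,.3095,.075,-5 -> [-0.0007  0.0006  0.0013] spin 0.0
```

Request:
{"name": "jog_arm", "arguments": {"rows": [[0,0,0,-0.007,0],[0,0,0,-0.014,0],[0,-0.003,0,-0.014,0],[0,-0.007,0,-0.014,0],[0,-0.011,0,-0.014,0]]}}

```text
time: 5.0
ee_pos: [0.4721, 0.3106, 0.0898]
ee_rot: [-0.0, 0.999, -0.044, 0.001]
force: [4.9, 0.5, 1.6]
grip_width: 0.0233
grasp_force: 33.5
```

Request:
{"name": "jog_arm", "arguments": {"rows": [[0,-0.005,0,0.0007,0],[0,-0.0095,0,0.0014,0],[0,-0.0135,0,0.0024,0],[0,-0.0175,0,0.0035,0],[0,-0.022,0,0.005,0]]}}

```text
time: 5.5
ee_pos: [0.4492, 0.3126, 0.0843]
ee_rot: [-0.0, 0.999, -0.043, 0.0]
force: [3.9, -0.0, 1.1]
grip_width: 0.0237
grasp_force: 34.0
```

Request:
{"name": "jog_arm", "arguments": {"rows": [[0,-0.002,0,0.0009,0],[0,-0.004,0,0.0019,0],[0,-0.004,0,0.0019,0]]}}

```text
time: 5.8
ee_pos: [0.4451, 0.3129, 0.0824]
ee_rot: [0.0, 0.999, -0.043, -0.0]
force: [2.4, 1.6, 1.9]
grip_width: 0.0235
grasp_force: 34.2
```

```bash
python3 go.py .482,.3095,.075,-5; cat > tilt.py <<'E'
from h import *
import sys
yaw=np.radians(float(sys.argv[1])); 
s=env.read_state(); p=s["ee_pos"]
im=env.get_image("side"); W=pts(im); hsv=cv2.cvtColor(im["pixels"],cv2.COLOR_RGB2HSV); H,S,V=[hsv[...,i].astype(int) for i in range(3)]
m=(S>120)&(V>50)&(H>=7)&(H<21)&(np.linalg.norm(W-p,axis=-1)<.13)
q=W[m]-p; x=q[:,:2]@[np.cos(yaw),np.sin(yaw)]; y=q[:,:2]@[-np.sin(yaw),np.cos(yaw)]; z=q[:,2]
k=z<-.002
A=np.c_[y[k],z[k],np.ones(k.sum())]
r=np.linalg.lstsq(A,x[k],rcond=None)[0]
for _ in range(5):
    e=abs(A@r-x[k]); g=e<.003; r=np.linalg.lstsq(A[g],x[k][g],rcond=None)[0]
print("n",k.sum(),g.sum(),"yawerr",np.degrees(np.arctan(-r[0])).round(1),"tilt",np.degrees(np.arctan(-r[1])).round(1),"face x at tcp z",r[2].round(4),"z range",np.percentile(z[k][g],[1,99]).round(4),"y",np.percentile(y[k][g],[1,99]).round(4))
v,u=np.where(m); print("cap",x[z>.01].mean() if (z>.01).any() else None, z[z>.01].mean() if (z>.01).any() else None)
c=(int(u.mean()),int(v.mean())); cv2.imwrite("pics/"+sys.argv[2],cv2.resize(im["pixels"][max(c[1]-70,0):c[1]+60,max(c[0]-80,0):c[0]+80,::-1],None,fx=4,fy=4))
E
python3 tilt.py -5 t1.png
```

```text
t 5.8 p [0.4451 0.3129 0.0824] yaw -4.97 zt [-0. -0. -1.] F [2.4 1.6 1.9] w 0.0235 gf 34.2
.482,.3095,.075,-5 -> [0.0371 0.0001 0.0074] spin 0.0
n 66 64 yawerr 0.8 tilt 24.5 face x at tcp z 0.017 z range [-0.0506 -0.0055] y [-0.0237  0.0382]
cap -0.008768063606918277 0.06442019767919054
```

View pics/t1.png

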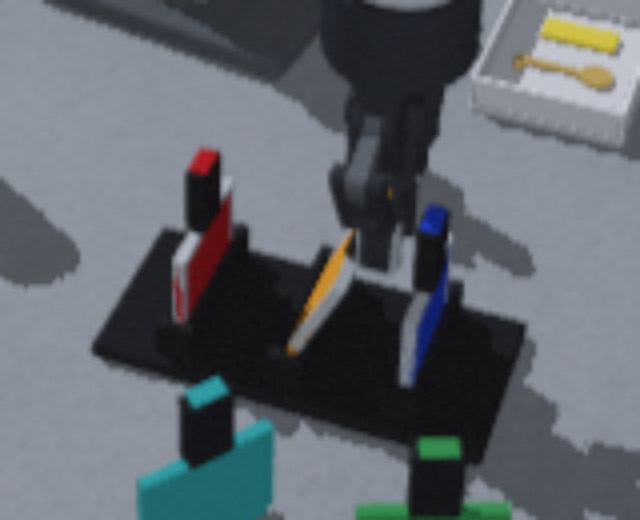

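The amber filter is tilted in its groove (plate from (290,350) to (350,240) in the crop), about 24.5°. I'll add 2.5° and lift.

Request:
{"name": "jog_arm", "arguments": {"rows": [[0,-0.0015,0,0.0007,0],[0,-0.003,0,0.0015,0],[0,-0.003,0,0.0015,0],[0,-0.003,0,0.0015,0]]}}

```text
time: 6.25
ee_pos: [0.4424, 0.3131, 0.081]
ee_rot: [0.0, 0.999, -0.043, -0.0]
force: [2.3, 1.0, 1.4]
grip_width: 0.0234
grasp_force: 34.3
```

Request:
{"name": "jog_arm", "arguments": {"rows": [[0,0.0007,0,0,0],[0,0.001,0,-0.006,0],[0,0.001,0,-0.02,0],[0,0.001,0,-0.05,0],[0,0.001,0,-0.09,0]], "newtons": 80}}

```text
time: 6.75
ee_pos: [0.4415, 0.3117, 0.1706]
ee_rot: [0.002, 0.999, -0.043, -0.002]
force: [0.2, -0.1, -1.5]
grip_width: 0.023
grasp_force: 78.4
```

Request:
{"name": "jog_arm", "arguments": {"rows": [[0,0,0,-0.04,0],[0,0,0,-0.08,0],[0,0,0,-0.11,3],[0,0,0,-0.12,9],[0,0,0,-0.12,9]]}}

```text
time: 7.25
ee_pos: [0.4431, 0.3129, 0.2927]
ee_rot: [-0.001, 0.992, -0.122, 0.0]
force: [-0.1, 0.6, -1.4]
grip_width: 0.023
grasp_force: 78.3
```

```bash
python3 go.py .5,.02,.3,-14; cp tilt.py tilt2.py; python3 tilt.py -14 t2.png; python3 tilt.py -14 t2.png;python3 tilt.py -14 t2.png
```

```text
t 7.25 p [0.4431 0.3129 0.2927] yaw -14.07 zt [ 0.001  0.001 -1.   ] F [-0.1  0.6 -1.4] w 0.023 gf 78.3
.5,.02,.3,-14 -> [ 0.1264  0.2702 -0.0076] spin -0.1
n 33 33 yawerr -2.3 tilt 29.6 face x at tcp z 0.0095 z range [-0.0545 -0.0205] y [-0.0317  0.0341]
cap -0.007363694761561727 0.03402610930987843
n 31 31 yawerr -1.4 tilt 28.8 face x at tcp z 0.0099 z range [-0.0546 -0.0221] y [-0.0324  0.0335]
cap -0.007950801398716645 0.0349096572854236
n 64 61 yawerr -3.4 tilt 29.0 face x at tcp z 0.0098 z range [-0.054  -0.0046] y [-0.0295  0.0348]
cap -0.007627358798490897 0.033280158482355424
```

View pics/t2.png

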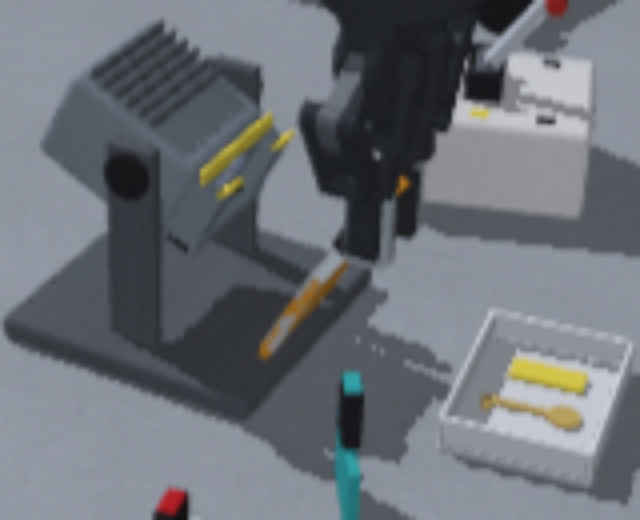

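Nearly edge-on to the camera here, so the tilt reading is weak. I'll spin the filter to face the camera for one good measurement.

Request:
{"name": "jog_arm", "arguments": {"rows": [[0,0,0,0,-8],[0,0,0,0,-16],[0,0,0,0,-24],[0,0,0,0,-32],[0,0,0,0,-40]]}}

```text
time: 7.9
ee_pos: [0.4428, 0.3124, 0.2895]
ee_rot: [0.001, 0.973, 0.229, -0.002]
force: [0.7, 0.0, -1.2]
grip_width: 0.0227
grasp_force: 78.2
```

Request:
{"name": "jog_arm", "arguments": {"rows": [[0,0,0,0,-8],[0,0,0,0,-16],[0,0,0,0,-20],[0,0,0,0,-20]]}}

```text
time: 8.3
ee_pos: [0.443, 0.3123, 0.2896]
ee_rot: [0.0, 0.92, 0.392, -0.002]
force: [-0.0, -0.2, -1.6]
grip_width: 0.0224
grasp_force: 78.3
```

```bash
python3 go.py; for i in 1 2 3 4; do python3 tilt.py 46 t3.png; done
```

```text
t 8.3 p [0.443  0.3123 0.2896] yaw 46.16 zt [-0.003 -0.002 -1.   ] F [-0.  -0.2 -1.6] w 0.0224 gf 78.3
n 692 684 yawerr -0.0 tilt 26.4 face x at tcp z 0.017 z range [-0.053  -0.0045] y [-0.0295  0.031 ]
cap 0.00012270360446236254 0.03602726736516115
n 708 684 yawerr -0.2 tilt 26.2 face x at tcp z 0.0171 z range [-0.0537 -0.0044] y [-0.0296  0.0315]
cap 0.0002535046490374076 0.036046674626893885
n 703 681 yawerr -0.1 tilt 26.0 face x at tcp z 0.0173 z range [-0.0538 -0.0045] y [-0.0297  0.0319]
cap -0.0002100798319411371 0.03596297587392644
n 687 678 yawerr -0.4 tilt 26.5 face x at tcp z 0.0171 z range [-0.0533 -0.0047] y [-0.0304  0.031 ]
cap 0.00046169224638418946 0.0365244273141003
```

Clean now: tilt 26.3° (slot about 26.8°), centred in the tool. On to a pre-insertion pose above the slot.

Request:
{"name": "jog_arm", "arguments": {"rows": [[0,-0.022,0.04,0,8.5],[0,-0.044,0.08,0,17],[0,-0.066,0.12,0,25.5],[0,-0.088,0.16,0,34],[0,-0.11,0.2,0,42.5]]}}

```text
time: 9.0
ee_pos: [0.5112, 0.0933, 0.2912]
ee_rot: [-0.0, 1.0, 0.027, 0.0]
force: [0.4, 1.2, -1.3]
grip_width: 0.0228
grasp_force: 78.4
```

```bash
python3 go.py .5363,.0034,.27,-14  .5363,.0034,.225,-14
```

```text
t 9.0 p [0.5112 0.0933 0.2912] yaw 3.14 zt [ 0.  0. -1.] F [ 0.4  1.2 -1.3] w 0.0228 gf 78.4
.5363,.0034,.27,-14 -> [0.0202 0.0911 0.0212] spin 17.1
.5363,.0034,.225,-14 -> [0.0202 0.0911 0.0662] spin 17.1
```

Request:
{"name": "jog_arm", "arguments": {"rows": [[0,0.01,0.045,0,8],[0,0.0202,0.0911,0.0,16],[0,0.0202,0.0911,0.03,17.1],[0,0.0202,0.0911,0.0662,17.1],[0,0.0202,0.0911,0.0662,17.1]]}}

```text
time: 9.5
ee_pos: [0.5343, 0.005, 0.2214]
ee_rot: [0.001, 0.993, -0.119, -0.003]
force: [-0.8, 0.4, -0.6]
grip_width: 0.023
grasp_force: 78.5
```

```bash
python3 go.py .5363,.0034,.218,-14; cat > near.py <<'E'
from h import *
import sys
# lamp-frame tilted coordinates of amber plate and lips, side & top cameras
a=np.radians(-14); c=np.array([.6275,-.018]); t=np.radians(26.8)
o=np.zeros((600,800,3),np.uint8)
for n in("side","top"):
    im=env.get_image(n); W=pts(im).reshape(-1,3); hs=cv2.cvtColor(im["pixels"],cv2.COLOR_RGB2HSV).reshape(-1,3).astype(int)
    d=W[:,:2]-c; x=d@[np.cos(a),np.sin(a)]; y=d@[-np.sin(a),np.cos(a)]; z=W[:,2]
    X=x*np.cos(t)+z*np.sin(t); Z=-x*np.sin(t)+z*np.cos(t)
    m=(abs(y)<.055)&(x<-.015)&(x>-.14)&(z>.09)&(z<.28)
    yel=m&(hs[:,1]>120)&(hs[:,0]>=21)&(hs[:,0]<36)&(Z<.152); ora=m&(hs[:,1]>100)&(hs[:,0]>=6)&(hs[:,0]<21)&(Z>.135)
    for l,k in(("lips",yel),("amber",ora)):
        if k.sum()>3: print(n,l,k.sum(),"X",np.percentile(X[k],[2,50,98]).round(4),"Z",np.percentile(Z[k],[2,98]).round(4),"y",np.percentile(y[k],[2,98]).round(4))
    if ora.sum()>20: print("slope",np.degrees(np.arctan(np.polyfit(Z[ora],X[ora],1)[0])).round(2))
    for u,v,q,r in zip(X[m],Z[m],yel[m],ora[m]):
        cv2.circle(o,(int(400+6000*(u-.015)),int(400-6000*(v-.14))),2,(0,255,255) if q else (0,80,255) if r else ((255,120,0) if n=="side" else (0,160,0)),-1)
for i in range(-60,61,10): cv2.line(o,(400+6*i,0),(400+6*i,600),(60,60,60),1); cv2.line(o,(0,400+6*i),(800,400+6*i),(60,60,60),1)
cv2.imwrite("pics/"+sys.argv[1],o)
s=cv2.resize(env.get_image("side")["pixels"][120:240,260:390,::-1],None,fx=5,fy=5); cv2.imwrite("pics/s"+sys.argv[1],s)
E
python3 near.py n1.png
```

```text
t 9.5 p [0.5343 0.005  0.2214] yaw -13.63 zt [-0.007 -0.001 -1.   ] F [-0.8  0.4 -0.6] w 0.023 gf 78.5
.5363,.0034,.218,-14 -> [0.0023 0.001  0.0034] spin 0.4
side lips 72 X [0.0153 0.0319 0.037 ] Z [0.1089 0.1479] y [-0.0427  0.0452]
side amber 61 X [0.0212 0.0239 0.0311] Z [0.1486 0.285 ] y [-0.0304  0.0307]
slope -1.57
```

View pics/n1.png

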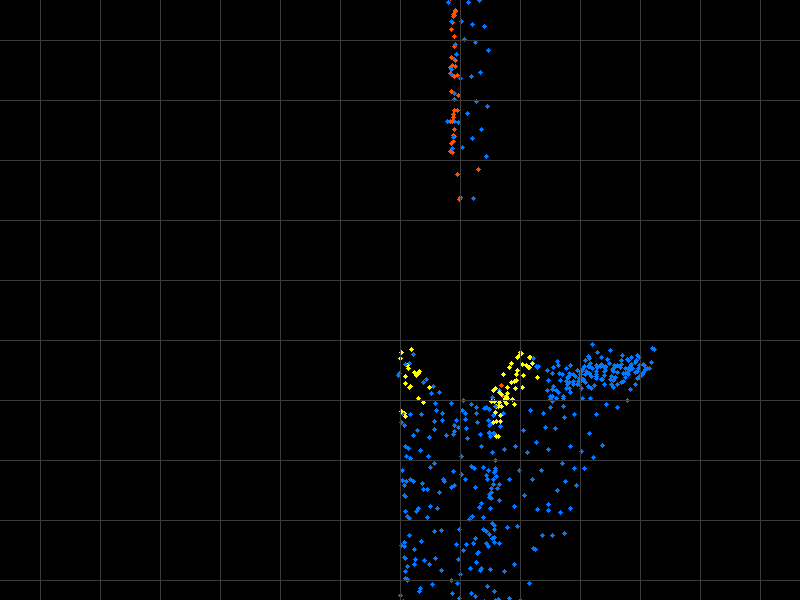

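Request:
{"name": "jog_arm", "arguments": {"rows": [[0,0,0,0,0]]}}

```text
time: 9.75
ee_pos: [0.5376, 0.0056, 0.2265]
ee_rot: [-0.0, 0.993, -0.118, 0.001]
force: [-0.1, -0.0, 0.0]
grip_width: 0.0231
grasp_force: 78.5
```

```bash
python3 go.py .5363,.0034,.225,-14; python3 near.py n2.png; python3 go.py
```

```text
t 9.75 p [0.5376 0.0056 0.2265] yaw -13.56 zt [ 0.002  0.    -1.   ] F [-0.1 -0.   0. ] w 0.0231 gf 78.5
.5363,.0034,.225,-14 -> [-0.0008  0.0025  0.0015] spin 0.4
side lips 100 X [0.0158 0.0328 0.0378] Z [0.1339 0.1486] y [-0.0451  0.044 ]
side amber 61 X [0.0258 0.0292 0.0313] Z [0.1775 0.2892] y [-0.029   0.0326]
slope -1.38
t 9.9 p [0.5373 0.0054 0.2261] yaw -13.57 zt [ 0.002  0.    -1.   ] F [ 0.5 -0.1 -0.3] w 0.023 gf 78.5
```

Request:
{"name": "jog_arm", "arguments": {"rows": [[0,-0.0017,0.001,0.005,0.4],[0,-0.0017,0.002,0.0098,0.4],[0,-0.0017,0.002,0.0098,0.4],[0,-0.0017,0.002,0.0098,0.4]]}}

```text
time: 10.3
ee_pos: [0.5345, 0.0036, 0.2148]
ee_rot: [0.0, 0.993, -0.122, -0.0]
force: [-0.6, -0.1, -0.9]
grip_width: 0.0227
grasp_force: 78.5
```

```bash
cat >> near.py <<'E'
acc={}
for _ in range(4):
    im=env.get_image("side"); W=pts(im).reshape(-1,3); hs=cv2.cvtColor(im["pixels"],cv2.COLOR_RGB2HSV).reshape(-1,3).astype(int)
    d=W[:,:2]-c; x=d@[np.cos(a),np.sin(a)]; y=d@[-np.sin(a),np.cos(a)]; z=W[:,2]
    X=x*np.cos(t)+z*np.sin(t); Z=-x*np.sin(t)+z*np.cos(t)
    base=(abs(y)<.055)&(x<-.015)&(x>-.14)&(z>.09)
    P=base&(Z>.151)&(Z<.21)&(X>.005)&(X<.05)
    L=base&(Z<.130)&(Z>.112)&(X>.02)&(X<.036)&(abs(y)<.036)
    o=P&(hs[:,1]>100)&(hs[:,0]>=6)&(hs[:,0]<21)
    for k,v in(("plateX",X[P]),("plateZ",Z[P]),("oX",X[o]),("oZ",Z[o]),("oy",y[o]),("slotX",X[L]),("py",y[P])): acc.setdefault(k,[]).append(v)
acc={k:np.concatenate(v) for k,v in acc.items()}
for k,v in acc.items(): print(k,len(v),np.percentile(v,[2,25,50,75,98]).round(4) if len(v) else "")
if len(acc["oX"])>20:
    Zs,Xs=acc["oZ"],acc["oX"]
    for lo in(.15,.17,.19): 
        k=(Zs>=lo)&(Zs<lo+.02)
        if k.sum(): print("front face at Z",lo+.01,np.median(Xs[k]).round(4),k.sum())
E
python3 near.py n3.png; python3 go.py
```

```text
side lips 64 X [0.0153 0.0324 0.0373] Z [0.1352 0.148 ] y [-0.0401  0.0449]
side amber 64 X [0.0188 0.0215 0.0282] Z [0.144  0.2767] y [-0.0366  0.0314]
slope -1.9
plateX 357 [0.0212 0.0218 0.0222 0.0237 0.0278]
plateZ 357 [0.1679 0.1804 0.1901 0.1999 0.2094]
oX 202 [0.0212 0.0217 0.022  0.0223 0.0251]
oZ 202 [0.1675 0.1794 0.1894 0.199  0.2096]
oy 202 [-0.0335 -0.0175 -0.001   0.014   0.0336]
slotX 106 [0.0206 0.0286 0.0302 0.0306 0.0312]
py 357 [-0.035  -0.0083  0.0181  0.0312  0.0343]
front face at Z 0.16 0.0231 10
front face at Z 0.18000000000000002 0.0221 97
front face at Z 0.2 0.0218 95
t 10.65 p [0.5347 0.0037 0.2151] yaw -13.98 zt [ 0. -0. -1.] F [-0.3  0.2 -0.9] w 0.0227 gf 78.5
```

Request:
{"name": "jog_arm", "arguments": {"rows": [[0,0.0052,0,0.0085,0],[0,0.0097,0,0.0175,0],[0,0.0133,0,0.0246,0],[0,0.016,0,0.03,0],[0,0.016,0,0.03,0]], "newtons": 90}}

```text
time: 11.15
ee_pos: [0.5501, -0.0004, 0.1839]
ee_rot: [0.0, 0.993, -0.122, -0.001]
force: [-0.2, 0.9, -0.2]
grip_width: 0.0226
grasp_force: 88.0
```

```bash
python3 near.py n4.png | grep -E "oX|oZ|oy|front|slot|plate"; python3 go.py
```

```text
plateX 483 [0.007  0.0223 0.0229 0.0254 0.0294]
plateZ 483 [0.1518 0.1637 0.1804 0.1944 0.2095]
oX 164 [0.0219 0.0223 0.0227 0.023  0.0262]
oZ 164 [0.1512 0.1571 0.1635 0.1722 0.185 ]
oy 164 [-0.0321 -0.0093  0.0063  0.0239  0.034 ]
slotX 22 [0.0202 0.0208 0.0218 0.028  0.0312]
front face at Z 0.16 0.0227 112
front face at Z 0.18000000000000002 0.0227 51
front face at Z 0.2 0.0222 1
t 11.5 p [ 5.502e-01 -2.000e-04  1.854e-01] yaw -13.99 zt [ 0.  0. -1.] F [ 0.1  0.3 -1.2] w 0.0229 gf 88.0
```

Request:
{"name": "jog_arm", "arguments": {"rows": [[0,0.0018,0,0.0036,0],[0,0.0036,0,0.0071,0],[0,0.0054,0,0.0107,0],[0,0.0068,0,0.0134,0],[0,0.0068,0,0.0134,0]]}}

```text
time: 12.0
ee_pos: [0.5567, -0.0019, 0.1711]
ee_rot: [0.0, 0.993, -0.122, -0.0]
force: [0.1, 0.6, -0.5]
grip_width: 0.0225
grasp_force: 88.0
```

```bash
python3 go.py
```

```text
t 12.0 p [ 0.5567 -0.0019  0.1711] yaw -13.99 zt [-0.001 -0.    -1.   ] F [ 0.1  0.6 -0.5] w 0.0225 gf 88.0
```

Request:
{"name": "jog_arm", "arguments": {"rows": [[0,0.001,0,0.002,0],[0,0.002,0,0.004,0],[0,0.003,0,0.006,0],[0,0.004,0,0.008,0],[0,0.004,0,0.008,0]]}}

```text
time: 12.5
ee_pos: [0.5604, -0.0028, 0.1633]
ee_rot: [0.0, 0.993, -0.122, -0.0]
force: [-0.7, 0.8, -2.8]
grip_width: 0.0229
grasp_force: 88.1
```

Request:
{"name": "jog_arm", "arguments": {"rows": [[0,0.001,0,0.002,0],[0,0.002,0,0.004,0],[0,0.003,0,0.006,0],[0,0.0035,0,0.007,0]]}}

```text
time: 12.9
ee_pos: [0.5638, -0.0036, 0.1563]
ee_rot: [0.0, 0.993, -0.122, -0.0]
force: [-4.0, 0.3, -0.5]
grip_width: 0.0225
grasp_force: 88.4
```

```bash
python3 go.py
```

```text
t 12.9 p [ 0.5638 -0.0036  0.1563] yaw -13.98 zt [-0.001 -0.    -1.   ] F [-4.   0.3 -0.5] w 0.0225 gf 88.4
```

Request:
{"name": "jog_arm", "arguments": {"rows": [[0,0.0003,0,0.0013,0],[0,0.0009,0,0.0026,0],[0,0.0014,0,0.0038,0],[0,0.0014,0,0.0038,0]]}}

```text
time: 13.3
ee_pos: [0.5656, -0.004, 0.1527]
ee_rot: [0.0, 0.993, -0.122, 0.0]
force: [-1.1, 0.4, -3.6]
grip_width: 0.0226
grasp_force: 88.3
```

Request:
{"name": "jog_arm", "arguments": {"rows": [[0,0.0004,0,0.0009,0],[0,0.0009,0,0.0018,0],[0,0.0013,0,0.0027,0],[0,0.0013,0,0.0027,0]]}}

```text
time: 13.7
ee_pos: [0.5668, -0.0044, 0.15]
ee_rot: [0.0, 0.993, -0.122, 0.0]
force: [-2.3, 0.6, -2.0]
grip_width: 0.0224
grasp_force: 88.5
```

```bash
python3 go.py; python3 - <<'E'
from h import *
a=np.radians(-14); c=np.array([.6275,-.018]); t=np.radians(26.8); A=[]
for _ in range(4):
    im=env.get_image("side"); W=pts(im).reshape(-1,3); hs=cv2.cvtColor(im["pixels"],cv2.COLOR_RGB2HSV).reshape(-1,3).astype(int)
    d=W[:,:2]-c; x=d@[np.cos(a),np.sin(a)]; y=d@[-np.sin(a),np.cos(a)]; z=W[:,2]
    X=x*np.cos(t)+z*np.sin(t); Z=-x*np.sin(t)+z*np.cos(t)
    k=(abs(y)<.06)&(X>.016)&(X<.036)&(Z>.139)&(Z<.24); A.append(np.c_[X,y,Z,hs][k])
A=np.concatenate(A)
for y0 in np.arange(-.05,.05,.01):
    k=(A[:,1]>=y0)&(A[:,1]<y0+.01)
    if k.sum(): print(round(y0,2),k.sum(),"Z",np.percentile(A[k,2],[2,50,90,99]).round(4),"hue",np.median(A[k,3:],axis=0))
s=cv2.resize(im["pixels"][130:230,260:390,::-1],None,fx=6,fy=6,interpolation=cv2.INTER_CUBIC); cv2.imwrite("pics/home.png",s)
E
```

```text
t 13.7 p [ 0.5668 -0.0044  0.15  ] yaw -13.99 zt [ 0. -0. -1.] F [-2.3  0.6 -2. ] w 0.0224 gf 88.5
-0.05 68 Z [0.2094 0.2253 0.2348 0.2385] hue [111.  46.  38.]
-0.04 39 Z [0.2107 0.2157 0.2228 0.2288] hue [109.  46.  41.]
-0.03 77 Z [0.1989 0.2149 0.2376 0.2397] hue [111.  45.  38.]
-0.02 286 Z [0.1774 0.2067 0.2327 0.239 ] hue [111.  46.  39.]
-0.01 45 Z [0.1393 0.1493 0.1959 0.2341] hue [ 18. 175. 142.]
0.0 75 Z [0.141  0.1543 0.2355 0.2395] hue [ 27.  90. 102.]
0.01 296 Z [0.1409 0.1972 0.2327 0.2396] hue [108.  44.  41.]
0.02 282 Z [0.1411 0.1884 0.2239 0.2356] hue [109.  47.  41.]
0.03 178 Z [0.1396 0.1558 0.221  0.2322] hue [107.   46.5 114. ]
0.04 133 Z [0.1395 0.2187 0.2316 0.2363] hue [108.  46.  36.]
```

View pics/home.png

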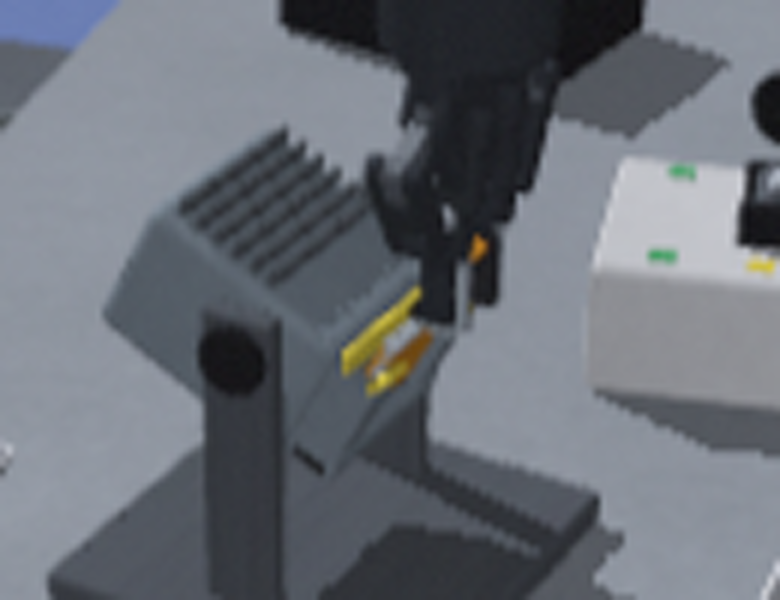

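The plate sits well in the slot with a little still protruding at (400,345). I'll continue in small steps until the seat reaction appears.

Request:
{"name": "jog_arm", "arguments": {"rows": [[0,0.0004,0,0.0009,0],[0,0.0009,0,0.0018,0],[0,0.0009,0,0.0018,0]]}}

```text
time: 14.2
ee_pos: [0.5676, -0.0046, 0.1483]
ee_rot: [0.0, 0.993, -0.122, 0.0]
force: [-1.5, 1.1, -0.6]
grip_width: 0.0226
grasp_force: 88.5
```

Request:
{"name": "jog_arm", "arguments": {"rows": [[0,0.0004,0,0.0009,0],[0,0.0009,0,0.0018,0],[0,0.0009,0,0.0018,0]]}}

```text
time: 14.5
ee_pos: [0.5685, -0.0048, 0.1465]
ee_rot: [0.0, 0.993, -0.122, 0.0]
force: [-1.3, 0.9, -0.4]
grip_width: 0.0224
grasp_force: 88.6
```

Request:
{"name": "jog_arm", "arguments": {"rows": [[0,0.0004,0,0.0009,0],[0,0.0009,0,0.0018,0]]}}

```text
time: 14.7
ee_pos: [0.5694, -0.0049, 0.1448]
ee_rot: [-0.0, 0.993, -0.122, 0.0]
force: [-1.9, 0.4, 1.4]
grip_width: 0.0226
grasp_force: 88.6
```

Request:
{"name": "jog_arm", "arguments": {"rows": [[0,0.0004,0,0.0009,0],[0,0.0009,0,0.0018,0]]}}

```text
time: 14.9
ee_pos: [0.57, -0.0052, 0.1433]
ee_rot: [-0.0, 0.993, -0.122, -0.0]
force: [-5.3, 0.9, 10.2]
grip_width: 0.0225
grasp_force: 89.6
```

Request:
{"name": "jog_arm", "arguments": {"rows": [[0,0.0002,0,0.0004,0],[0,0.0002,0,0.0004,0]]}}

```text
time: 15.1
ee_pos: [0.5702, -0.0051, 0.1431]
ee_rot: [-0.0, 0.993, -0.122, -0.0]
force: [-4.6, 1.4, 8.0]
grip_width: 0.0221
grasp_force: 89.6
```

```bash
python3 go.py; python3 - <<'E'
from h import *
s=env.read_state(); p=s["ee_pos"]; a=np.radians(-14); d=p[:2]-[.6275,-.018]; t=np.radians(26.8)
x=d@[np.cos(a),np.sin(a)]; y=d@[-np.sin(a),np.cos(a)]; z=p[2]
# lower edge B from tool-frame measurement
bx,bz=x+.0417,z-.0565
print("TCP lamp",x,y,z,"B X,Z",bx*np.cos(t)+bz*np.sin(t),-bx*np.sin(t)+bz*np.cos(t), "mouth Z ~.1385 floor ~.0885")
E
```

```text
t 15.1 p [ 0.5702 -0.0051  0.1431] yaw -13.99 zt [-0.  0. -1.] F [-4.6  1.4  8. ] w 0.0221 gf 89.6
TCP lamp -0.05872612779827383 -0.0013972698811701657 0.14305303392682656 B X,Z 0.02382753886024369 0.08493270925624073 mouth Z ~.1385 floor ~.0885
```

Request:
{"name": "jog_arm", "arguments": {"rows": [[0,0.0003,0,0.0006,0],[0,0.0003,0,0.0006,0]]}}

```text
time: 15.3
ee_pos: [0.5704, -0.0052, 0.1426]
ee_rot: [-0.0, 0.993, -0.122, -0.0]
force: [-5.8, 1.8, 11.5]
grip_width: 0.0225
grasp_force: 90.0
```

Request:
{"name": "jog_arm", "arguments": {"rows": [[0,0.0002,0,0.0005,0],[0,0.0002,0,0.0005,0]]}}

```text
time: 15.5
ee_pos: [0.5705, -0.0052, 0.1425]
ee_rot: [-0.0, 0.993, -0.122, -0.0]
force: [-7.2, 0.8, 15.2]
grip_width: 0.0227
grasp_force: 90.5
```

Request:
{"name": "jog_arm", "arguments": {"rows": [[0.5,0,0,0,0],[0.5,0,0,0,0],[0.5,0,0,0,0],[0.5,0,0,0,0]]}}

```text
time: 15.9
ee_pos: [0.571, -0.0054, 0.1413]
ee_rot: [0.0, 0.993, -0.122, 0.0]
force: [0.4, -0.1, -0.5]
grip_width: 0.0428
grasp_force: 0.0
```

```bash
python3 go.py
```

```text
t 15.9 p [ 0.571  -0.0054  0.1413] yaw -13.99 zt [ 0. -0. -1.] F [ 0.4 -0.1 -0.5] w 0.0428 gf 0.0
```

Request:
{"name": "jog_arm", "arguments": {"rows": [[0.5,0,0,-0.01,0],[0.5,0,0,-0.035,0],[0.5,0,0,-0.08,0],[0.5,0,0,-0.12,0],[0.5,0,0,-0.15,0]]}}

```text
time: 16.4
ee_pos: [0.5712, -0.0055, 0.2948]
ee_rot: [-0.0, 0.993, -0.122, 0.001]
force: [1.0, 0.1, -1.0]
grip_width: 0.0426
grasp_force: 0.0
```

Request:
{"name": "jog_arm", "arguments": {"rows": [[0.2,-0.04,0.03,0,-7],[0,-0.08,0.06,0,-14],[0,-0.12,0.09,0,-18],[0,-0.12,0.13,0,-18],[0,-0.12,0.13,0,-18]]}}

```text
time: 16.9
ee_pos: [0.4207, -0.1065, 0.2926]
ee_rot: [0.001, 0.999, 0.032, 0.0]
force: [0.0, 0.4, -0.1]
grip_width: -0.0001
grasp_force: 0.0
```

```bash
cat > chk.py <<'E'
from h import *
a=np.radians(-14); c=np.array([.6275,-.018]); t=np.radians(26.8)
for n in("side","top"):
    im=env.get_image(n); W=pts(im).reshape(-1,3); hs=cv2.cvtColor(im["pixels"],cv2.COLOR_RGB2HSV).reshape(-1,3).astype(int)
    d=W[:,:2]-c; x=d@[np.cos(a),np.sin(a)]; y=d@[-np.sin(a),np.cos(a)]; z=W[:,2]
    X=x*np.cos(t)+z*np.sin(t); Z=-x*np.sin(t)+z*np.cos(t)
    k=(abs(y)<.05)&(X>.012)&(X<.04)&(Z>.139)&(Z<.25); o=k&(hs[:,1]>110)&(hs[:,0]>=6)&(hs[:,0]<20); cap=o&(Z>.17); pl=o&(Z<.17)
    print(n,"cap",cap.sum(),"Z",np.percentile(Z[cap],[5,50,95]).round(4) if cap.sum() else "", "plate",pl.sum(),np.percentile(Z[pl],[5,50,95]).round(4) if pl.sum() else "","capX",np.median(X[cap]).round(4) if cap.sum() else "")
    b=(abs(y)<.012)&(X>.012)&(X<.04)&(Z>.155)&(Z<.25)&(hs[:,2]<70); print(" block",b.sum(),np.percentile(Z[b],[2,98]).round(4) if b.sum() else "")
    line=(x>-.024)&(x<.001)&(abs(y)<.045)&(abs(z-(.150+.5*(x+.024)))<.008); print(" head top slope",np.degrees(np.arctan(np.polyfit(x[line],z[line],1)[0])).round(2))
    # lever
    r=(hs[:,1]>140)&(hs[:,2]>60)&((hs[:,0]<6)|(hs[:,0]>174))&(W[:,2]>.12)&(W[:,1]<-.15)&(W[:,1]>-.4)&(W[:,0]<.7)
    if r.sum(): print(" bar",r.sum(),W[r].mean(0).round(4),W[r].max(0).round(3))
E
python3 go.py .37,-.27,.2,4; python3 chk.py
```

```text
t 16.9 p [ 0.4207 -0.1065  0.2926] yaw 3.68 zt [ 0.001 -0.002 -1.   ] F [ 0.   0.4 -0.1] w -0.0001 gf 0.0
.37,-.27,.2,4 -> [-0.0612  0.1597  0.0928] spin -0.3
side cap 22 Z [0.1868 0.1889 0.1913] plate 2 [0.1518 0.1544 0.157 ] capX 0.023
 block 50 [0.1562 0.1868]
 head top slope 28.43
 bar 57 [ 0.4182 -0.2667  0.1661] [ 0.427 -0.244  0.171]
top cap 27 Z [0.184  0.1877 0.1897] plate 6 [0.1392 0.141  0.148 ] capX 0.0261
 block 29 [0.1553 0.1888]
 head top slope 25.55
 bar 20 [ 0.4223 -0.2967  0.1672] [ 0.426 -0.29   0.171]
```

The filter is home: its cap top is at Z≈0.188 against 0.1885 expected, and the head tilt has not changed. Now the lever.

Request:
{"name": "jog_arm", "arguments": {"rows": [[0,-0.02,0.045,0,-0.3],[0,-0.045,0.09,0,-0.3],[0,-0.05,0.135,0,-0.3],[0,-0.05,0.17,0.01,-0.3],[0,-0.05,0.17,0.05,-0.3]]}}

```text
time: 17.5
ee_pos: [0.3881, -0.2808, 0.2438]
ee_rot: [0.003, 0.999, 0.036, 0.004]
force: [2.0, 0.1, -0.9]
grip_width: -0.0001
grasp_force: 0.0
```

```bash
python3 go.py .383,-.279,.152,4
```

```text
t 17.5 p [ 0.3881 -0.2808  0.2438] yaw 4.08 zt [ 0.008 -0.006 -1.   ] F [ 2.   0.1 -0.9] w -0.0001 gf 0.0
.383,-.279,.152,4 -> [-0.0057 -0.0027  0.0918] spin 0.1
```

Request:
{"name": "jog_arm", "arguments": {"rows": [[0,0,0,0.04,0],[0,0,0,0.07,0],[0,0,0,0.09,0],[0,0,0,0.09,0]]}}

```text
time: 17.9
ee_pos: [0.3851, -0.2741, 0.1492]
ee_rot: [-0.001, 0.999, 0.038, -0.002]
force: [0.4, -0.2, 0.2]
grip_width: 0.0002
grasp_force: 0.0
```

Request:
{"name": "jog_arm", "arguments": {"rows": [[0,0.005,0,0,0],[0,0.01,0,0,0],[0,0.013,0,0,0],[0,0.016,0,0,0],[0,0.019,0,0,0]]}}

```text
time: 18.4
ee_pos: [0.4023, -0.2741, 0.1519]
ee_rot: [-0.0, 0.999, 0.037, -0.001]
force: [-9.9, -1.8, 7.3]
grip_width: -0.0
grasp_force: 4.8
```

```bash
python3 go.py .4318,-.2755,.152,4; python3 chk.py | grep bar
```

```text
t 18.4 p [ 0.4023 -0.2741  0.1519] yaw 4.27 zt [-0.003  0.    -1.   ] F [-9.9 -1.8  7.3] w -0.0 gf 4.8
.4318,-.2755,.152,4 -> [ 0.0293  0.0036 -0.0001] spin 0.3
 bar 51 [ 0.419  -0.2673  0.1674] [ 0.428 -0.241  0.173]
 bar 38 [ 0.4209 -0.2586  0.171 ] [ 0.426 -0.242  0.286]
```

Request:
{"name": "jog_arm", "arguments": {"rows": [[0,0.003,0,-0.0005,0],[0,0.006,0,-0.001,0],[0,0.009,0,-0.002,0],[0,0.012,0,-0.003,0],[0,0.015,0,-0.004,0]]}}

```text
time: 19.0
ee_pos: [0.4131, -0.2729, 0.1555]
ee_rot: [-0.001, 0.999, 0.036, -0.004]
force: [-14.7, -1.6, 9.9]
grip_width: 0.0001
grasp_force: 6.9
```

Request:
{"name": "jog_arm", "arguments": {"rows": [[0,0.003,0,-0.0005,0],[0,0.006,0,-0.001,0],[0,0.008,0,-0.001,0]]}}

```text
time: 19.3
ee_pos: [0.4263, -0.2725, 0.1569]
ee_rot: [-0.0, 0.999, 0.037, -0.0]
force: [-2.0, 0.5, 1.5]
grip_width: -0.0
grasp_force: 0.8
```

```bash
python3 go.py; python3 chk.py | grep bar
```

```text
t 19.3 p [ 0.4263 -0.2725  0.1569] yaw 4.27 zt [-0.001  0.    -1.   ] F [-2.   0.5  1.5] w -0.0 gf 0.8
 bar 46 [ 0.4424 -0.2618  0.1779] [ 0.45  -0.24   0.183]
 bar 37 [ 0.4458 -0.2556  0.1816] [ 0.451 -0.239  0.29 ]
```

Request:
{"name": "jog_arm", "arguments": {"rows": [[0,0.002,0,0,0],[0,0.004,0,0,0],[0,0.006,0,0,0]]}}

```text
time: 19.7
ee_pos: [0.4333, -0.272, 0.1565]
ee_rot: [0.0, 0.999, 0.038, 0.0]
force: [0.1, -0.6, 0.4]
grip_width: 0.0001
grasp_force: 0.0
```

```bash
python3 go.py; python3 chk.py | grep bar
```

```text
t 19.7 p [ 0.4333 -0.272   0.1565] yaw 4.32 zt [ 0. -0. -1.] F [ 0.1 -0.6  0.4] w 0.0001 gf 0.0
 bar 49 [ 0.4652 -0.2602  0.1811] [ 0.473 -0.238  0.186]
 bar 56 [ 0.4674 -0.2607  0.1883] [ 0.474 -0.244  0.301]
```

It clicked to warm-up: the bar is at x≈0.467, above the pivot. The fingers are already 15 mm clear, so I'll back off a bit more and wait two seconds.

Request:
{"name": "jog_arm", "arguments": {"rows": [[0,-0.005,0,0,0],[0,-0.01,0,0,0],[0,-0.01,0,0,0],[0,-0.01,0,0,0],[0,-0.01,0,0,0]]}}

```text
time: 20.3
ee_pos: [0.4229, -0.2728, 0.1565]
ee_rot: [0.0, 0.999, 0.038, 0.0]
force: [0.3, -1.4, 0.1]
grip_width: -0.0004
grasp_force: 0.0
```

Request:
{"name": "jog_arm", "arguments": {"rows": [[0,0,0,0,0],[0,0,0,0,0],[0,0,0,0,0],[0,0,0,0,0],[0,0,0,0,0]]}}

```text
time: 20.8
ee_pos: [0.4228, -0.2727, 0.1565]
ee_rot: [-0.0, 0.999, 0.038, -0.0]
force: [-0.4, 0.2, 0.1]
grip_width: 0.0003
grasp_force: 0.0
```

Request:
{"name": "jog_arm", "arguments": {"rows": [[0,0,0,0,0],[0,0,0,0,0],[0,0,0,0,0],[0,0,0,0,0],[0,0.003,0,0,0]]}}

```text
time: 21.3
ee_pos: [0.4256, -0.2726, 0.1565]
ee_rot: [-0.0, 0.999, 0.037, -0.0]
force: [0.0, 0.4, -0.0]
grip_width: 0.0002
grasp_force: 0.0
```

Request:
{"name": "jog_arm", "arguments": {"rows": [[0,0.004,0,0,0],[0,0.009,0,0,0],[0,0.013,0,0,0],[0,0.017,0,0,0],[0,0.02,0,0,0]]}}

```text
time: 21.8
ee_pos: [0.4463, -0.2709, 0.1564]
ee_rot: [0.0, 0.999, 0.038, 0.0]
force: [-0.4, -0.3, 0.1]
grip_width: 0.0002
grasp_force: 0.0
```

```bash
python3 go.py; python3 chk.py | grep bar
```

```text
t 21.8 p [ 0.4463 -0.2709  0.1564] yaw 4.33 zt [ 0. -0. -1.] F [-0.4 -0.3  0.1] w 0.0002 gf 0.0
 bar 50 [ 0.4654 -0.2607  0.1809] [ 0.474 -0.238  0.185]
 bar 32 [ 0.4666 -0.2533  0.1857] [ 0.474 -0.239  0.289]
```

Request:
{"name": "jog_arm", "arguments": {"rows": [[0,0.003,0,0,0],[0,0.006,0,0,0],[0,0.009,0,0,0],[0,0.012,0,0,0],[0,0.015,0,0,0]]}}

```text
time: 22.4
ee_pos: [0.4583, -0.27, 0.1563]
ee_rot: [-0.001, 0.999, 0.037, -0.002]
force: [-8.6, -0.6, 6.5]
grip_width: -0.0002
grasp_force: 4.4
```

Request:
{"name": "jog_arm", "arguments": {"rows": [[0,0.003,0,0.0005,0],[0,0.006,0,0.001,0],[0,0.009,0,0.002,0],[0,0.012,0,0.003,0],[0,0.015,0,0.004,0]]}}

```text
time: 22.9
ee_pos: [0.4763, -0.2688, 0.1525]
ee_rot: [0.0, 0.999, 0.038, 0.0]
force: [-0.2, -0.2, 0.3]
grip_width: -0.0
grasp_force: 0.0
```

Request:
{"name": "jog_arm", "arguments": {"rows": [[0,0.002,0,0,0],[0,0.005,0,0,0],[0,0.008,0,0,0],[0,0.008,0,0,0]]}}

```text
time: 23.3
ee_pos: [0.4843, -0.268, 0.1524]
ee_rot: [0.0, 0.999, 0.038, 0.0]
force: [0.1, 0.7, 0.3]
grip_width: -0.0001
grasp_force: 0.0
```

```bash
python3 go.py; python3 chk.py | grep bar
```

```text
t 23.3 p [ 0.4843 -0.268   0.1524] yaw 4.34 zt [ 0. -0. -1.] F [0.1 0.7 0.3] w -0.0001 gf 0.0
 bar 46 [ 0.5131 -0.2566  0.1662] [ 0.521 -0.236  0.171]
 bar 35 [ 0.515  -0.255   0.1712] [ 0.521 -0.236  0.292]
```

The lever is at the on click (bar at pivot +0.047 m). I'll retreat, check and hand in.

Request:
{"name": "jog_arm", "arguments": {"rows": [[0,-0.01,0,-0.01,0],[0,-0.03,0,-0.04,0],[0,-0.06,0,-0.08,0],[0,-0.08,0,-0.12,0],[0,-0.08,0,-0.12,0]]}}

```text
time: 23.9
ee_pos: [0.4019, -0.2759, 0.2775]
ee_rot: [0.002, 0.999, 0.036, 0.003]
force: [0.2, -0.5, 1.0]
grip_width: 0.0002
grasp_force: 0.0
```

Request:
{"name": "jog_arm", "arguments": {"rows": [[0,0,0.03,0,0],[0,0,0.06,0,0],[0,0,0.06,0,0],[0,0,0.06,0,0]]}}

```text
time: 24.3
ee_pos: [0.4077, -0.334, 0.2721]
ee_rot: [-0.0, 0.999, 0.037, -0.0]
force: [0.8, 0.2, -0.1]
grip_width: 0.0001
grasp_force: 0.0
```

```bash
python3 go.py; python3 chk.py; python3 - <<'E'
from bench import env
print(env.close_job())
E
```

```text
t 24.3 p [ 0.4077 -0.334   0.2721] yaw 4.24 zt [-0.001  0.001 -1.   ] F [ 0.8  0.2 -0.1] w 0.0001 gf 0.0
side cap 21 Z [0.1864 0.1886 0.1917] plate 2 [0.1521 0.1537 0.1554] capX 0.0233
 block 51 [0.1554 0.1876]
 head top slope 27.64
 bar 46 [ 0.5131 -0.2562  0.1664] [ 0.52  -0.235  0.171]
top cap 27 Z [0.1841 0.1871 0.1908] plate 4 [0.1396 0.1464 0.1553] capX 0.0261
 block 29 [0.1555 0.1865]
 head top slope 26.76
 bar 73 [ 0.516  -0.27    0.1669] [ 0.522 -0.243  0.172]
the job is handed in; nothing more can be done
None
```

The job is handed in at about 24 s of robot time: the amber filter is pressed home and released (about 17 N at the seat), and the lever rested untouched for just over 2 s at warm-up before going to on; no verdict came back.

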